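# Pull-test a sprung drawbar with the spring gauge

### The job

Pull-test the sprung drawbar on the blue jig: pick up the yellow spring gauge, hook its pin behind the brass crossbar of the drawbar's yoke, and pull it out of the jig until the gauge's black pointer lines up with its red marker; hold it there for about two seconds, never pulling the pointer more than about a centimetre past the marker. Then ease it back under control until the drawbar is fully home, unhook, and lay the gauge down lengthwise on its black rest pad and let go. Work the jig only with the gauge, never with the fingers, and leave the other things on the bench where they are.

Things in the scene. Friction and masses are not known exactly. Their poses are not given: they have to be found in the camera images.
- pull_jig: Test jig: dark base plate 160 (x) x 90 x 10 mm bolted to the bench, origin at the centre of its underside, z up. A blue block on it fills x -10..60, y -30..30 mm, up to z = 50 mm. A sprung flat steel drawbar (46 mm wide, top at z = 26 mm) pulls out of the block in the jig's -x direction; at its end stands a yoke with a brass crossbar (see yoke_bar).
- yoke_bar (a point): Middle of the brass crossbar's axis: 8 mm diameter, along y, at x = -60, z = 58 mm of the jig when the drawbar is home; moves with it; axes as the jig's. Its two posts stand at y = -19 and +19 mm (30 mm clear between them), tops at z = 62 mm. Behind it (+x) 46 mm are open to the block, and down to the flat bar. The gauge's pin hooks in there.
- drawbar (a joint): How far the drawbar is pulled out, m, 0 (home) to 0.06. A spring of several hundred N/m (its exact rate is not known) with a little preload brings it home; at the gauge readings used here it moves out some 10 to 30 mm.
- spring_gauge: Loose spring gauge, 0.21 kg (varies), on the rest pad. Yellow body 110 (x) x 32 (y) x 40 (z) mm, origin at the centre of its underside, z up, x towards the hook; grip it across the 32 mm. A 10 mm steel rod, axis at z = 28 mm, comes out at x = 55 and ends at x = 113 mm, with a white scale strip over it (16 mm wide, z 36..39, to x = 130 mm). Centre of mass 15 to 20 mm ahead of the origin.
- hook_pin (a point): Middle of the gauge's hook pin: 8 mm diameter, at x = 105 mm of the gauge when the rod is not drawn, reaching down from the rod (underside z = 23 mm) to z = 4 mm; this point at z = 14 mm; axes as the gauge's. It goes down behind the crossbar until the rod is just above or on the crossbar.
- gauge_rod (a joint): How far the gauge's rod is drawn out of its body, m, 0 to 0.06. Spring: force = 0.5 N + 250 N/m x value. The black pointer moves with it, towards +x.
- gauge_mark (a joint): Setting of the red marker on the gauge's scale, m: the black pointer lines up with the red marker when joint gauge_rod has this same value. Between 0.028 and 0.046 (7.5 to 12 N), stays as set.
- pointer (a point): Black pointer tab on the gauge's rod, on the +y edge of the scale strip; this point lies over the middle of the strip, at x = 65 mm of the gauge when the rod is not drawn.
- red_mark (a point): Red marker tab, on the -y edge of the scale strip; this point lies over the middle of the strip, at x = 65 mm + joint gauge_mark of the gauge.
- rest_pad: Thin black rubber pad 220 (x) x 100 (y) x 4 (z) mm fixed to the bench, origin at the centre of its underside, x along its length. The gauge lies along it.
- blower: Red rubber blower bulb, 60 mm wide, 95 mm high, standing; bystander, origin at the centre of its underside.
- oil_bottle: Small brown bottle, 29 mm wide, 62 mm high, standing; bystander, origin at the centre of its underside.
- tin: Round white tin, 69 mm across, 20 mm high; bystander, origin at the centre of its underside.

How it is judged:
By the outcome, as a careful person would: the job done as asked, in the order asked, and still so for the second after the job is handed in, with the robot touching nothing.
It also fails if it takes over 64 s, if anything falls off the work surface, if the arm or the gripper's body presses on something with over 40 N, if the wrist force passes 120 N, or if a joint passes its speed limit or range.

### The arm

A 6-joint arm with a two-finger parallel gripper is mounted at the origin on the work surface; the furniture and walls round the work are solid. World frame = base frame: x ahead of the robot, y to its left, z up, the work surface at z = 0. Lengths are in mm, angles in rad, forces in N, time in s.
With the tool pointing down it reaches from about 400 to 925 mm from the base axis. Payload 12.5 kg.
Tool frame: the origin (TCP) lies on the mounting face of the last link; the fingertips stand 190 mm ahead of it and the grasp point (between the pads) lies 171 mm ahead of it; z points along the fingers, y is the line along which they close (so a half turn about z gives the same grasp; the last joint's range is limited). The gripper opens to 95 mm and grips with 3 to 60 N. Pads are 20 mm wide; open, the fingers measure 119 mm over their backs; the gripper's body (75 mm by 180 mm) begins 59 mm behind the grasp point.
Start: joints at [-0.106, 0.491, 1.559, -0, 1.092, -0.106], TCP at [625, 0.023, 404.761] pointing down, gripper open.
Joint ranges: [-3.1, 3.1], [-0.84, 2.19], [0.05, 2.79], [-1.13, 4.28], [0.06, 2.93], [-2.69, 2.69]. Speed limits (rad/s): [2.22, 2.22, 2.79, 3.14, 3.14, 3.14].

### API

Orientations are given as [roll, pitch, yaw] about the fixed x, y, z axes, in that order (R = Rz(yaw) Ry(pitch) Rx(roll)).
In Python, from cell import * gives the robot as it stands.
- The arm moves only by the tool arm_command, never from a script. Its argument "rows" is a list that holds one entry, the list of rows, each a list of 7 numbers: the shift along the tool's x, y, z normalised to -1 to 1, where 1 is 0.15 m, then the turn, a rotation vector about the tool's x, y, z normalised to -1 to 1, where 1 is 360 degrees, then the opening, from -1 (shut) to 1 (fully open). A call has 1 to 10 rows; each row is the pose to reach, as a shift and turn from the pose commanded when the call began, along the tool's axes at that moment, turning the shorter way round; what a row does not reach only later rows make up. A row lasts 1/12 s, in which the tool goes at most 41.7 mm and 7.16 degrees, less where a joint would pass 70% of its speed; a pose out of reach is approached as far as the arm can. A call with a number of a shift or a turn outside -1 to 1 is refused whole. A call with a gripper value outside its range is refused whole. The fingers move at their own pace and stop on an object; the grip force is fixed at half the most. Time passes only in rows, so rows that repeat a pose let the fingers close. It gives the time, the measured TCP pose, the force, the opening and the grip force at its end, in the units of the state.
- state(): the state, without advancing time (a new reading comes with each control period).
- read_camera(name): name is "scene" or "side" or "wrist"; returns (picture, depth): 420x560x3 uint8, red, green, blue; 420x560 float32, mm along the optical axis (not along the pixel's ray), 0 where there is no reading.
- get_calibration(name): a dict with "camera_matrix" (3x3 intrinsics, pixels), "position" and "orientation" of the camera in the world; the wrist camera has in their place "hand_eye" (4x4, takes a point from camera to tool coordinates, whose origin is the TCP and whose axes are the flange's). Camera axes: x right, y up, looking along -z (the intrinsics and any distortion apply to the point x, -y, -z); pixel columns grow to the right and rows downward; lengths in mm; the calibration is good to about 2 mm. The wrist camera is an equidistant fisheye: a pixel r from the principal point sees the ray r / f radians off the axis. A picture is of the moment at which its call begins: read the wrist's pose just before it. get_calibration takes no time and is no camera call.
- job_done(): hands the job in; it is judged then, once.
The state is a dict: "t": time; "joints": joint angles; "qvel": joint speeds; "tau": joint torques, N m; "eef_pos": TCP position; "tcp_rot": TCP orientation; "ft_force": force on the tool from outside, world axes, zero at the start; "moment": the same for the moment, N m; "opening": opening from 0.0 (shut) to 1.0 (fully open); "grip_force": force on a finger pad.
Only numpy, scipy, OpenCV 4.12 (cv2) and the standard library are available. Lean on these libraries where they do the work, as an engineer would, in place of code of your own. Each camera call takes 0.05 s, during which the arm holds its last target. There are 200 camera calls.

## Working session

There is one attempt and no reset: what is moved stays moved. The work goes in short steps, Python scripts to look and compute and a tool call to move; the robot and the scene stay as the last step left them, time stands still between calls to the robot, and variables do not carry over. Pictures are saved under pics/ and viewed, at most 10 in all, crops included, and the job is handed in when it is done.

Besides the shell and the picture viewer there is one more tool, called after ">>>" by a JSON object that holds its "name" and its "arguments". arm_command: Moves the arm, as the interface text tells. Its arguments: {"type":"object","properties":{"rows":{"type":"array","items":{"type":"array","items":{"type":"array","items":{"type":"number","minimum":-1,"maximum":1}}}}},"required":["rows"]}

```bash
mkdir -p pics; ls
cat > h.py <<'E'
from cell import *
import numpy as np, cv2
from scipy.spatial.transform import Rotation as R
def ray_pts(name,pix,depth=None,z=None):
    c=get_calibration(name);K=np.array(c["camera_matrix"]);o=c["orientation"]
    Rm=np.array(o) if np.size(o)==9 else R.from_euler('xyz',o).as_matrix()
    p=np.array(c["position"]);out=[]
    for i,(u,v) in enumerate(pix):
        d=np.linalg.inv(K)@[u,v,1];d=Rm@(d*[1,-1,-1])
        if z is not None: s=((z[i] if np.ndim(z) else z)-p[2])/d[2]
        else: s=depth[int(v),int(u)]
        out.append(p+s*d)
    return np.array(out)
E
python3 - <<'E'
from h import *
for n in("scene","side","wrist"):
    print(n,get_calibration(n))
    im,d=read_camera(n)
    cv2.imwrite(f"pics/{n}0.png",im[:,:,::-1]);np.save(f"pics/{n}0.npy",d)
print(state())
a=cv2.imread("pics/scene0.png");b=cv2.imread("pics/side0.png")
E
```

```text
pics
scene {'camera_matrix': array([[533.55034414,   0.        , 279.476829  ],
       [  0.        , 533.55034414, 208.72339811],
       [  0.        ,   0.        ,   1.        ]]), 'position': array([ -150.99200713, -1130.8319592 ,   726.62472475]), 'orientation': array([ 1.13008699e+00, -7.92259452e-05, -5.83281573e-01])}
side {'camera_matrix': array([[412.15529039,   0.        , 280.65174046],
       [  0.        , 412.15529039, 205.46260515],
       [  0.        ,   0.        ,   1.        ]]), 'position': array([537.05764761, 911.27071769, 664.25047486]), 'orientation': array([ 0.97846176,  0.02138874, -3.08874415])}
wrist {'camera_matrix': array([[325.1922621 ,   0.        , 279.45596506],
       [  0.        , 325.1922621 , 206.58601347],
       [  0.        ,   0.        ,   1.        ]]), 'hand_eye': array([[-1.10336977e-04,  9.71781098e-01,  2.35884475e-01,
         6.59644432e+01],
       [ 9.99999894e-01,  1.98310182e-06,  4.59588640e-04,
        -5.42868202e-01],
       [ 4.46151770e-04,  2.35884501e-01, -9.71780996e-01,
         2.07326022e+01],
       [ 0.00000000e+00,  0.00000000e+00,  0.00000000e+00,
         1.00000000e+00]])}
{'t': 0.15, 'joints': array([-1.05605927e-01,  4.91420842e-01,  1.55930896e+00,  1.07678848e-05,
        1.09171324e+00, -1.05560083e-01]), 'qvel': array([-0.00167121, -0.00251736, -0.00160162, -0.00129576,  0.00217556,
        0.00103702]), 'tau': array([ 3.16444048e-04, -6.12899423e+01, -2.58276522e+01,  6.91918633e-02,
        4.73701756e-02, -5.07232733e-05]), 'eef_pos': array([6.24980654e+02, 2.18548850e-02, 4.04296251e+02]), 'tcp_rot': array([-3.14074801e+00, -9.90983686e-05,  1.57074547e+00]), 'ft_force': array([0.92413694, 0.06387676, 0.14219919]), 'moment': array([-0.0076264 , -0.02917767, -0.01504477]), 'grip_force': 0.0, 'opening': 0.9985272996660041}
```

View pics/scene0.png

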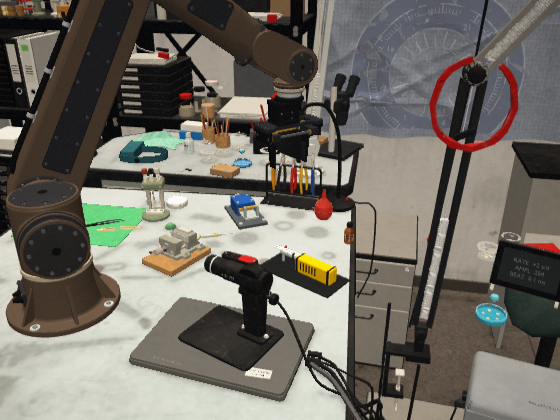

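View pics/wrist0.png

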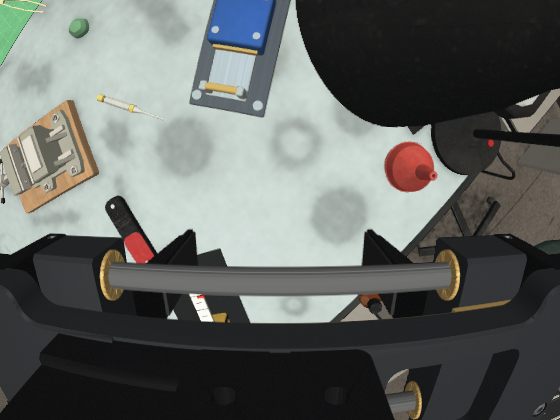

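View pics/side0.png

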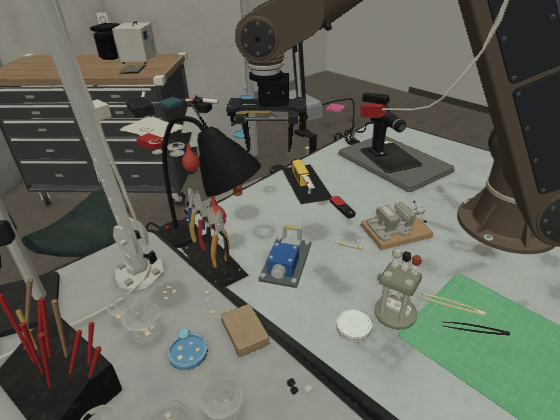

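Scene: the gauge is at about (310,268) with its rod pointing left, and the jig at (244,210). Side: gauge at (302,175), jig at (285,255), lamp head at (225,155). Next I'll enlarge crops of both.

Run:
```python
from h import *
a=cv2.imread("pics/scene0.png");b=cv2.imread("pics/side0.png")
def c(im,u,v,w=80,h=60,s=5):
    return cv2.resize(im[v:v+h,u:u+w],None,fx=s,fy=s,interpolation=cv2.INTER_CUBIC)
cv2.imwrite("pics/comp1.png",np.vstack([np.hstack([c(a,270,238),c(a,210,184)]),np.hstack([c(b,260,150),c(b,248,224,80,60)])]))
```

```text
(no output)
```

View pics/comp1.png

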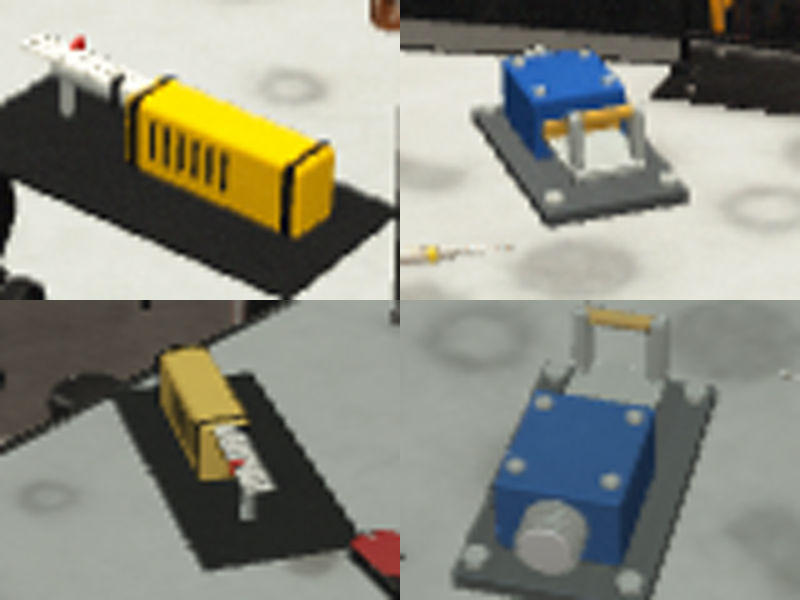

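Crops: gauge top face runs from about (298,257) to (337,267) in scene. The crossbar ends are at about (239,210) and (257,206) in scene, and (286,228) and (299,229) in side. I'll fit the coloured top faces using depth.

```bash
cat >> h.py <<'E'
def cloud(name,d,box):
    u0,v0,u1,v1=box;c=get_calibration(name);K=c["camera_matrix"]
    vv,uu=np.mgrid[v0:v1,u0:u1];dd=d[v0:v1,u0:u1]
    P=np.linalg.inv(K)@np.array([uu.ravel()+.0,vv.ravel()+.0,np.ones(uu.size)])*dd.ravel()
    Rm=R.from_euler('xyz',c["orientation"]).as_matrix()
    return (Rm@(P*np.array([[1],[-1],[-1]]))).T+c["position"]
E
python3 - <<'E'
from h import *
def seg(n,box,kind):
    im=cv2.imread(f"pics/{n}0.png");d=np.load(f"pics/{n}0.npy")
    P=cloud(n,d,box);u0,v0,u1,v1=box
    hsv=cv2.cvtColor(im,cv2.COLOR_BGR2HSV)[v0:v1,u0:u1].reshape(-1,3).astype(int)
    lo,hi={'y':(15,35),'b':(100,125)}[kind]
    m=(hsv[:,0]>=lo)&(hsv[:,0]<=hi)&(hsv[:,1]>(90 if kind=='y' else 120))&(hsv[:,2]>60)
    return P[m]
for n,box,k,zr in(("scene",(290,240,350,300),'y',(40,50)),("side",(285,152,315,190),'y',(40,50)),("scene",(225,190,262,218),'b',(46,56)),("side",(262,235,312,285),'b',(46,56))):
    P=seg(n,box,k);Q=P[(P[:,2]>zr[0])&(P[:,2]<zr[1])]
    r=cv2.minAreaRect(Q[:,:2].astype(np.float32))
    print(n,k,len(P),len(Q),"zmed",np.median(Q[:,2]) if len(Q) else 0,r, np.round(cv2.boxPoints(r)).tolist())
bar=lambda n,p,z:ray_pts(n,p,z=z).round(1).tolist()
print("bar scene",bar("scene",[(239,210),(256.6,206.4)],60))
print("bar side",bar("side",[(285.6,227.4),(298.6,228.6)],60))
print("base scene",bar("scene",[(239,228),(267.6,223),(224.4,206)],10))
print("base side",bar("side",[(339-80,280.5),(311,242)],10))
print("pad scene",bar("scene",[(349,279.5),(327,297)],4))
print("pad side",bar("side",[(302,203.5),(330,199),(308,165),(283,169)],4))
print("strip tip scene",bar("scene",[(275,246.5)],43)," side",bar("side",[(311,188.5),(314,187.5)],43))
print("red scene",bar("scene",[(285.5,247)],43),"side",bar("side",[(307.2,183)],43))
E
```

```text
scene y 795 331 zmed 45.02872056377339 ((547.826416015625, -232.53208923339844), (36.838233947753906, 109.75343322753906), 19.187026977539062) [[512.0, -187.0], [548.0, -290.0], [583.0, -278.0], [547.0, -175.0]]
side y 289 162 zmed 43.67120973379309 ((550.3494873046875, -226.6759796142578), (31.579992294311523, 106.43273162841797), 15.142797470092773) [[521.0, -179.0], [549.0, -282.0], [579.0, -274.0], [552.0, -171.0]]
scene b 278 185 zmed 51.519573580351675 ((581.0546875, 188.40689086914062), (78.38604736328125, 60.33388137817383), 79.16093444824219) [[544.0, 156.0], [603.0, 144.0], [618.0, 221.0], [559.0, 233.0]]
side b 672 468 zmed 49.720908087226064 ((582.7951049804688, 192.91310119628906), (69.44593048095703, 58.031612396240234), 77.34314727783203) [[547.0, 165.0], [603.0, 153.0], [619.0, 220.0], [562.0, 233.0]]
bar scene [[524.2, 106.5, 60.0], [579.9, 99.5, 60.0]]
bar side [[580.3, 110.3, 60.0], [548.6, 114.3, 60.0]]
base scene [[514.3, 92.2, 10.0], [601.4, 73.6, 10.0], [550.7, 250.8, 10.0]]
base side [[635.1, 242.8, 10.0], [517.6, 103.1, 10.0]]
pad scene [[610.3, -290.1, 4.0], [518.2, -319.5, 4.0]]
pad side [[541.9, -79.4, 4.0], [460.4, -104.8, 4.0], [524.2, -312.4, 4.0], [606.6, -283.6, 4.0]]
strip tip scene [[510.2, -107.7, 43.0]]  side [[516.6, -99.0, 43.0], [508.0, -104.6, 43.0]]
red scene [[531.6, -125.0, 43.0]] side [[527.5, -129.5, 43.0]]
```

```bash
cat >> h.py <<'E'
def plan(g,yaw,z_off=171):
    """shift (normalised) from present pose to grasp point g, tool down at yaw (deg)"""
    s=state();T=np.array(s["eef_pos"]);Rt=R.from_euler('xyz',s["tcp_rot"])
    d=Rt.inv().apply(np.array(g)+[0,0,z_off]-T)
    w=(Rt.inv()*R.from_euler('xyz',[np.pi,0,np.radians(yaw)])).as_rotvec()
    print("t",s["t"],"tcp",T.round(1),"rpy",np.degrees(s["tcp_rot"]).round(2),"shift mm",d.round(1),"norm",(d/150).round(3),"turn",(w/2/np.pi).round(4))
def wrist_px(pts,s):
    "project world pts to wrist pixels"
    c=get_calibration("wrist");K=c["camera_matrix"];H=c["hand_eye"]
    P=R.from_euler('xyz',s["tcp_rot"]).inv().apply(np.atleast_2d(pts)-s["eef_pos"])
    q=(P-H[:3,3])@H[:3,:3]*[1,-1,-1]
    r=np.hypot(q[:,0],q[:,1]);th=np.arctan2(r,q[:,2])
    return np.c_[K[0,2]+K[0,0]*th*q[:,0]/r,K[1,2]+K[0,0]*th*q[:,1]/r]
def wrist_pt(pix,z,s):
    "wrist pixels to world points on height z"
    c=get_calibration("wrist");K=c["camera_matrix"];H=c["hand_eye"];out=[]
    Rt=R.from_euler('xyz',s["tcp_rot"])
    o=Rt.apply(H[:3,3])+s["eef_pos"]
    for (u,v),zz in zip(pix,np.broadcast_to(z,len(pix))):
        x,y=(u-K[0,2])/K[0,0],(v-K[1,2])/K[0,0];th=np.hypot(x,y)
        k=np.sinc(th/np.pi);d=np.array([x*k,-y*k,-np.cos(th)])
        d=Rt.apply(H[:3,:3]@d);out.append(o+d*(zz-o[2])/d[2])
    return np.array(out)
E
python3 - <<'E'
from h import *
P=[]
for n in("scene","side"):
    d=np.load(f"pics/{n}0.npy");Q=cloud(n,d,(0,0,560,420));P.append(Q[d.ravel()>0])
P=np.vstack(P)
xs=np.arange(300,800,50);print("y\\x",xs)
for y in range(350,-450,-50):
    row=[]
    for x in xs:
        m=(P[:,0]>=x)&(P[:,0]<x+50)&(P[:,1]>=y)&(P[:,1]<y+50)&(P[:,2]<420)&(P[:,2]>-20)
        z=P[m,2];row.append("%4d"%np.percentile(z,97) if m.sum()>3 else "   .")
    print("%5d"%y," ".join(row))
plan([544,-213,150],107)
E
```

```text
y\x [300 350 400 450 500 550 600 650 700 750]
  350  119  115   21   21    3    4   71   70   48   48
  300  160  157   22   20    3    3    3   47   49   48
  250  106  124    3    3    3    6    1    3   46   47
  200   15   15    4    3   11   52   51  224  176   88
  150    4    2    3    4   38   53  252  284  294  247
  100   26   14   10    3   58   62  257  296  322  340
   50   77   41    9    7   11   38  231  271  276  341
    0   76   56    4    4  335  402  413  396  334   91
  -50   22   15   18    3  336  404  414  336  335   39
 -100    3    2   18   16    6    3    4    3    4    4
 -150    3    3   18    9   46    5    3    3   61    1
 -200    3    3    2    7   46   43    3    4   31    .
 -250    5    2    3    6   46   47    3    4   -1    .
 -300   26    2    3    4   44   46    5    2    .    .
 -350   76   22    3    4    6    5    2    .    .    .
 -400  187   22   20    3    3    3    .    .    .    .
t 0.15 tcp [625.    0.  404.3] rpy [-1.7995e+02 -1.0000e-02  9.0000e+01] shift mm [-213.   -80.9   83.3] norm [-1.42  -0.539  0.556] turn [-0.0001 -0.     -0.0472]
```

Run:
```python
from h import *
P=[]
for n in("scene","side"):
    d=np.load(f"pics/{n}0.npy");Q=cloud(n,d,(0,0,560,420));P.append(Q[d.ravel()>0])
P=np.vstack(P)
xs=np.arange(570,720,20);print("y\\x",xs)
for y in range(240,20,-20):
    row=[]
    for x in xs:
        m=(P[:,0]>=x)&(P[:,0]<x+20)&(P[:,1]>=y)&(P[:,1]<y+20)&(P[:,2]<420)&(P[:,2]>70)
        z=P[m,2];row.append("%3d-%3d"%(z.min(),z.max()) if m.sum()>1 else "   .   ")
    print("%5d"%y," ".join(row))
```

```text
y\x [570 590 610 630 650 670 690 710]
  240    .       .       .       .       .       .     70-125    .   
  220    .       .       .       .       .       .     70-183  74-182
  200    .       .       .       .       .    225-231  71-236  72-222
  180    .       .       .       .    233-253 226-259  71-266  71-263
  160    .       .       .    239-253 240-270 254-281 260-290 251-292
  140    .       .       .    240-259 256-277 268-290 282-302 285-316
  120    .       .       .    239-260 260-279 277-295 294-309 303-323
  100    .       .       .    237-257 258-276 268-293 292-309 308-324
   80    .       .       .    223-243 221-268 227-278 228-279 189-314
   60    .       .       .    225-228 213-240 204-258 193-262 190-261
   40    .       .       .       .       .       .       .       .
```

>>> {"name": "arm_command", "arguments": {"rows": [[[-0.2,-0.1,0,0,0,0,1],[-0.45,-0.2,0.05,0,0,-0.015,1],[-0.7,-0.3,0.1,0,0,-0.03,1],[-0.95,-0.4,0.2,0,0,-0.047,1],[-0.95,-0.5,0.3,0,0,-0.047,1],[-0.95,-0.54,0.3,0,0,-0.047,1]]]}}

```text
t: 0.65
eef_pos: [542.1, -144.0, 357.2]
tcp_rot: [-3.138, -0.003, 1.863]
ft_force: [0.4, -0.6, -0.1]
opening: 0.999
grip_force: 0.0
```

Run:
```python
from h import *
s=state();im,d=read_camera("wrist");cv2.imwrite("pics/w1.png",im[:,:,::-1])
g=np.array([549,-228,44]);a=np.radians(107);u=np.array([np.cos(a),np.sin(a),0]);v=np.array([-u[1],u[0],0])
print("pred body front corners, strip tip, rear",wrist_px([g+55*u+16*v,g+55*u-16*v,g+130*u-[0,0,1],g-55*u],s).round().tolist())
plan([546.5,-218,130],107)
```

```text
pred body front corners, strip tip, rear [[246.0, 231.0], [279.0, 231.0], [261.0, 151.0], [265.0, 328.0]]
t 0.7 tcp [ 542.3 -143.   358.7] rpy [-1.7984e+02 -1.4000e-01  1.0676e+02] shift mm [-73.2 -17.5  57.6] norm [-0.488 -0.116  0.384] turn [-0.0005 -0.0004 -0.0007]
```

View pics/w1.png

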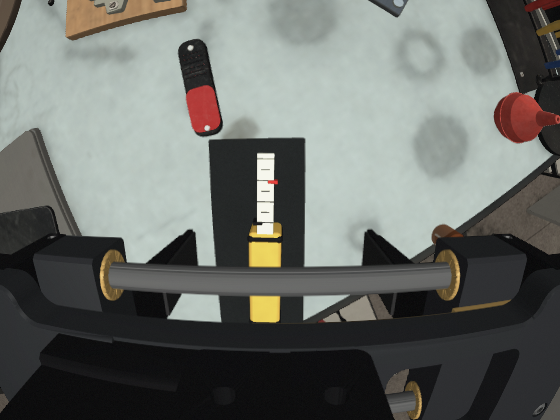

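The gauge lies straight ahead along the pad. Strip tip at (265,153), body front at (265,231), rear at (265,322), red marker at (272,182).

Run:
```python
from h import *
s=state()
s["eef_pos"]=np.array(s["eef_pos"])
p=wrist_pt([(265.3,153),(264.7,232),(265,322),(211,139),(305,138)],[43,44,44,4,4],s);print(p.round(1).tolist())
u=p[0]-p[2];a=np.degrees(np.arctan2(u[1],u[0]));print("yaw",a,np.hypot(*u[:2]))
e=p[4]-p[3];print("pad yaw",np.degrees(np.arctan2(e[1],e[0]))+90)
un=u[:2]/np.hypot(*u[:2])
o=(p[0][:2]-130*un+p[1][:2]-55*un+p[2][:2]+55*un)/3;print("origin",o)
plan(list(o+10*un)+[80],a)
```

```text
[[515.5, -103.8, 43.0], [535.9, -175.6, 44.0], [563.9, -273.5, 44.0], [456.1, -108.5, 4.0], [549.0, -80.4, 4.0]]
yaw 105.90848999043136 176.41691793666013
pad yaw 106.83592529096826
origin [ 550.31688413 -225.94545416]
t 0.7 tcp [ 542.3 -143.   358.7] rpy [-1.7984e+02 -1.4000e-01  1.0676e+02] shift mm [-72.  -15.8 107.6] norm [-0.48  -0.105  0.717] turn [-0.0005 -0.0004  0.0024]
```

>>> {"name": "arm_command", "arguments": {"rows": [[[-0.25,-0.05,0.15,0,0,0.002,0.2],[-0.42,-0.1,0.35,-0.0005,-0.0004,0.002,0.2],[-0.5,-0.105,0.55,-0.0005,-0.0004,0.0024,0.2],[-0.5,-0.105,0.65,-0.0005,-0.0004,0.0024,0.2],[-0.5,-0.105,0.65,-0.0005,-0.0004,0.0024,0.2],[-0.5,-0.105,0.65,-0.0005,-0.0004,0.0024,0.2]]]}}

```text
t: 1.2
eef_pos: [551.6, -218.1, 262.6]
tcp_rot: [3.139, 0.002, 1.851]
ft_force: [-0.1, 0.3, 0.1]
opening: 0.642
grip_force: 0.0
```

Run:
```python
from h import *
plan([548.3,-219.1,28],105.9)
s=state();im,d=read_camera("wrist");cv2.imwrite("pics/w2.png",im[:,:,::-1])
```

```text
t 1.2 tcp [ 551.6 -218.1  262.6] rpy [1.7983e+02 1.2000e-01 1.0608e+02] shift mm [ 0.1 -3.7 63.6] norm [ 0.001 -0.025  0.424] turn [0.0005 0.0003 0.0005]
```

View pics/w2.png

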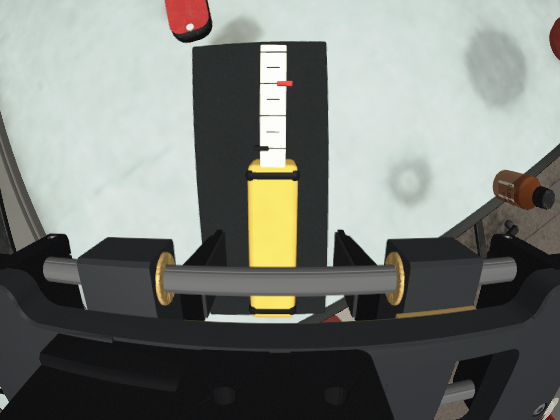

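Pointer tab at (266,148) and red marker at (285,83). The gauge centreline is at u=273, which agrees with the plan (−3.7 mm).

Run:
```python
from h import *
s=state()
p=wrist_pt([(266,148),(285,83),(273,44),(273,175)],[43,43,43,44],s);a=np.radians(105.9);u=np.array([np.cos(a),np.sin(a)])
print(((p[:,:2]-[551,-228.7])@u).round(1))
```

```text
[ 63.9 104.  129.   47.3]
```

>>> {"name": "arm_command", "arguments": {"rows": [[[0,-0.025,0.1,0.0005,0.0003,0,0.1],[0,-0.025,0.25,0.0005,0.0003,0,0.1],[0,-0.025,0.38,0.0005,0.0003,0,0.1],[0,-0.025,0.42,0.0005,0.0003,0,0.1],[0,-0.025,0.42,0.0005,0.0003,0,0.1]]]}}

```text
t: 1.67
eef_pos: [547.9, -219.3, 199.6]
tcp_rot: [-3.142, 0.0, 1.852]
ft_force: [-0.0, 0.3, -0.7]
opening: 0.554
grip_force: 0.0
```

>>> {"name": "arm_command", "arguments": {"rows": [[[0,0,0,0,0,0,-1],[0,0,0,0,0,0,-1],[0,0,0,0,0,0,-1],[0,0,0,0,0,0,-1],[0,0,0,0,0,0,-1],[0,0,0,0,0,0,-1]]]}}

```text
t: 2.17
eef_pos: [547.6, -220.0, 200.3]
tcp_rot: [3.14, 0.002, 1.851]
ft_force: [-0.3, 1.8, 7.2]
opening: 0.334
grip_force: 30.0
```

>>> {"name": "arm_command", "arguments": {"rows": [[[0,0,-0.05,0,0,0,-1],[0,0,-0.15,0,0,0,-1],[0,0,-0.3,0,0,0,-1],[0,0,-0.43,0,0,0,-1],[0,0,-0.52,0,0,0,-1],[0,0,-0.55,0,0,0,-1],[0.1,0.02,-0.55,0,0,0,-1]]]}}

```text
t: 2.75
eef_pos: [546.3, -206.0, 283.1]
tcp_rot: [3.139, 0.003, 1.849]
ft_force: [-0.8, -0.3, -2.1]
opening: 0.333
grip_force: 30.0
```

>>> {"name": "arm_command", "arguments": {"rows": [[[0.12,0.03,0,0,0,0,-1],[0.25,0.06,0,0,0,0,-1],[0.4,0.1,0,0,0,0,-1],[0.55,0.13,0,0,0,0,-1],[0.7,0.16,0,0,0,0.005,-1],[0.82,0.18,0,0,0,0.01,-1]]]}}

```text
t: 3.25
eef_pos: [537.3, -76.8, 280.8]
tcp_rot: [-3.14, -0.0, 1.787]
ft_force: [-1.3, 1.3, -1.5]
opening: 0.336
grip_force: 30.0
```

>>> {"name": "arm_command", "arguments": {"rows": [[[0.1,0.02,0,0,0,0.01,-1],[0.2,0.04,0,0,0,0.025,-1],[0.3,0.06,0,0,0,0.04,-1],[0.36,0.08,0,0,0,0.055,-1],[0.4,0.08,0,0,0,0.065,-1],[0.4,0.08,0,0,0,0.07,-1],[0.4,0.08,0,0,0,0.07,-1]]]}}

```text
t: 3.83
eef_pos: [536.3, -16.7, 280.8]
tcp_rot: [-3.14, 0.001, 1.348]
ft_force: [-1.2, 0.2, -2.6]
opening: 0.337
grip_force: 30.0
```

Run:
```python
from h import *
plan([535.6,-15.4,110],77.3)
s=state();im,d=read_camera("wrist");cv2.imwrite("pics/w3.png",im[:,:,::-1]);print(s["opening"],s["ft_force"])
```

```text
t 3.8333 tcp [536.3 -16.7 280.8] rpy [-1.7992e+02  3.0000e-02  7.7230e+01] shift mm [ 1.1 -0.9 -0.2] norm [ 0.008 -0.006 -0.001] turn [-0.0002  0.0001 -0.0002]
0.3368828123924593 [-1.18144467  0.24445086 -2.57918686]
```

View pics/w3.png

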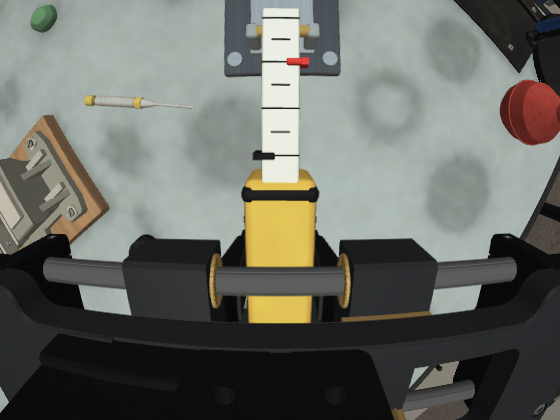

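The jig is aligned with the gauge: posts at (251,31) and (311,31), base screws at (235,59) and (330,59), base front edge at v≈75 from u 225 to 339. Strip centre is at u≈281.

Run:
```python
from h import *
s=state()
L=["postL","postR","scrL","scrR","edgeL","edgeR","bar z62","striptip","red","ptr"]
p=wrist_pt([(251,31),(311,31),(235,59),(330,59),(225,76),(340,74),(281,31),(281,10),(298,62),(264,156)],[62,62,12,12,10,10,62,124,124,124],s)
yaw=s["tcp_rot"][2];u=np.array([np.cos(yaw),np.sin(yaw)]);w=np.array([u[1],-u[0]])
for l,q in zip(L,p):
    d=q[:2]-s["eef_pos"][:2];print(l,q.round(1),"tool x,y",(d@u).round(1),(d@w).round(1))
```

```text
postL [546.6 111.5  62. ] tool x,y 127.7 -18.2
postR [582.3 103.5  62. ] tool x,y 127.7 18.3
scrL [529.  108.3  12. ] tool x,y 120.8 -34.7
scrR [599.5  92.7  12. ] tool x,y 120.9 37.5
edgeL [518.4  97.5  10. ] tool x,y 107.9 -42.7
edgeR [604.8  79.9  10. ] tool x,y 109.7 45.5
bar z62 [564.4 107.2  62. ] tool x,y 127.4 0.1
striptip [562.1  98.  124. ] tool x,y 118.0 -0.1
red [563.8  73.4 124. ] tool x,y 94.3 6.9
ptr [541.2  37.7 124. ] tool x,y 54.5 -7.3
```

Run:
```python
from h import *
s=state();P=[]
im,d=read_camera("side");cv2.imwrite("pics/side1.png",im[:,:,::-1])
for n,d in(("scene",np.load("pics/scene0.npy")),("side",np.load("pics/side0.npy")),("side",d)):
    Q=cloud(n,d,(0,0,560,420));P.append(Q[d.ravel()>0])
yaw=s["tcp_rot"][2];u=np.array([np.cos(yaw),np.sin(yaw),0]);w=np.array([u[1],-u[0],0])
for i,Q in enumerate(P):
  m=(Q[:,0]>590)&(Q[:,1]>45)&(Q[:,1]<250)&(Q[:,2]>150)&(Q[:,2]<420);D=Q[m]-s["eef_pos"]-49*u
  X,Y,Z=D@u,D@w,D[:,2]
  gx=np.maximum(abs(X)-37.5,0);gy=np.maximum(abs(Y)-90,0);dd=np.hypot(gx,gy)
  for zl in((-160,5),(5,150)):
    k=(Z>zl[0])&(Z<zl[1])
    if k.any():
        j=np.argsort(dd[k])[:4];print(i,zl,dd[k][j].round(),X[k][j].round(),Y[k][j].round(),Z[k][j].round())
```

```text
0 (-160, 5) [31. 31. 31. 31.] [68. 68. 68. 68.] [94. 95. 95. 98.] [-59. -56. -47. -56.]
0 (5, 150) [ 95.  99.  99. 100.] [ 99. 106. 104. 105.] [162. 161. 164. 164.] [20. 33. 33. 36.]
1 (-160, 5) [65. 66. 67. 67.] [102. 104. 104. 103.] [ 89.  65.  86. 104.] [-20. -43. -21.  -7.]
1 (5, 150) [75. 79. 80. 81.] [107. 113. 114. 112.] [120. 116. 113. 122.] [ 7.  8.  7. 12.]
2 (-160, 5) [64. 66. 67. 69.] [101. 104. 105. 106.] [66. 89. 67. 86.] [-45. -19. -40. -20.]
2 (5, 150) [77. 79. 80. 80.] [109. 113. 114. 111.] [119. 113. 115. 123.] [ 8.  6.  9. 11.]
```

>>> {"name": "arm_command", "arguments": {"rows": [[[0.08,0.003,0,0,0,0,-1],[0.17,0.003,0,0,0,0,-1],[0.26,0.003,0,0,0,0,-1],[0.33,0.003,0,0,0,0,-1],[0.333,0.003,0,0,0,0,-1],[0.333,0.003,0,0,0,0,-1],[0.333,0.003,0,0,0,0,-1]]]}}

```text
t: 4.52
eef_pos: [548.2, 31.0, 281.6]
tcp_rot: [3.141, 0.001, 1.349]
ft_force: [0.1, -0.8, -1.2]
opening: 0.335
grip_force: 30.0
```

Run:
```python
from h import *
s=state();print(s["eef_pos"],s["tcp_rot"],s["ft_force"])
im,d=read_camera("wrist");a=im[0:300,130:430,::-1]
b,_=read_camera("side");b=b[210:270,260:340,::-1]
c,_=read_camera("scene");c=c[170:230,215:295,::-1]
z=lambda q:cv2.resize(q,(400,300),interpolation=cv2.INTER_CUBIC)
cv2.imwrite("pics/w4.png",np.vstack([np.hstack([cv2.resize(a,(400,300)),z(b)]),np.hstack([z(c),z(c)*0])]))
```

```text
[548.22717916  30.95047379 281.55435129] [3.14127030e+00 6.21467728e-04 1.34906400e+00] [ 0.14558543 -0.84474515 -1.20197956]
```

View pics/w4.png

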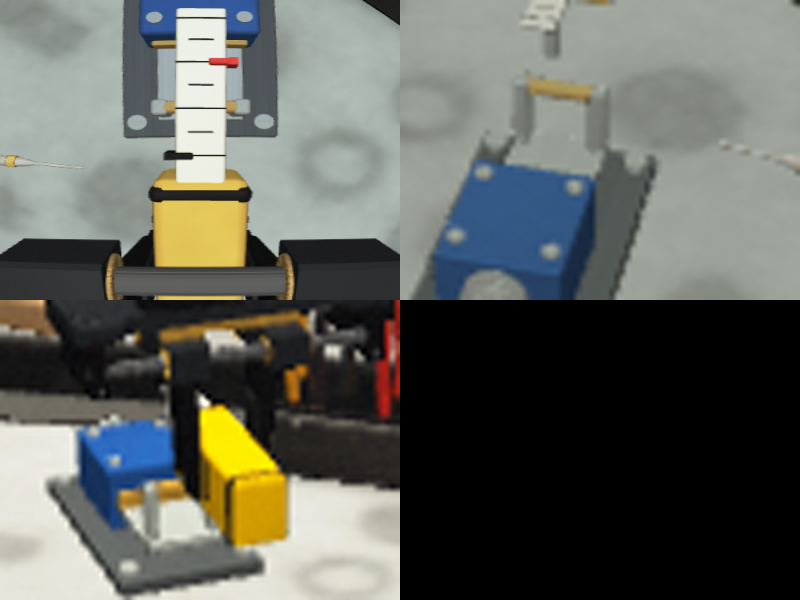

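The posts straddle the strip evenly: wrist (254,79) and (308,79), strip at u=281. In side, the pin's lower end is at (290,221). I'll check the pin's position relative to the bar before lowering.

Run:
```python
from h import *
s=state();yaw=s["tcp_rot"][2];u=np.array([np.cos(yaw),np.sin(yaw)]);w=np.array([u[1],-u[0]])
def pr(l,q): d=q[:2]-s["eef_pos"][:2];print(l,q.round(1),(d@u).round(1),(d@w).round(1))
for l,q in zip(["pL","pR"],wrist_pt([(253.7,79.5),(308.5,79)],62,s)):pr(l,q)
for l,q in zip(["pin","barL","barR"],ray_pts("side",[(290.2,220.7),(285.6,227.2),(298.4,229)],z=[89.3,60,60])):pr(l,q)
```

```text
pL [553.8 128.1  62. ] 96.5 -16.1
pR [586.2 121.1  62. ] 96.8 17.0
pin [568.5 122.6  89.3] 94.3 -0.6
barL [580.3 109.5  60. ] 84.2 13.9
barR [549.1 115.9  60. ] 83.6 -18.0
```

>>> {"name": "arm_command", "arguments": {"rows": [[[0.02,0.0,0,0,0,0,-1],[0.035,0,0,0,0,0,-1],[0.035,0,0.06,0,0,0,-1],[0.035,0,0.12,0,0,0,-1],[0.035,0,0.16,0,0,0,-1],[0.035,0,0.16,0,0,0,-1]]]}}

```text
t: 5.17
eef_pos: [549.1, 35.9, 255.8]
tcp_rot: [-3.139, 0.001, 1.348]
ft_force: [-0.8, -0.7, -2.8]
opening: 0.336
grip_force: 30.0
```

>>> {"name": "arm_command", "arguments": {"rows": [[[0,0,0.04,0,0,0,-1],[0,0,0.08,0,0,0,-1],[0,0,0.11,0,0,0,-1],[0,0,0.125,0,0,0,-1],[0,0,0.125,0,0,0,-1],[0,0,0.125,0,0,0,-1]]]}}

```text
t: 5.67
eef_pos: [549.5, 35.9, 238.8]
tcp_rot: [3.141, 0.001, 1.348]
ft_force: [-0.2, 0.0, -2.4]
opening: 0.336
grip_force: 30.0
```

Run:
```python
from h import *
s=state();print(s["eef_pos"],s["tcp_rot"],s["ft_force"])
im,d=read_camera("wrist");a=im[0:300,130:430,::-1]
b,_=read_camera("side");b=b[200:260,260:340,::-1]
cv2.imwrite("pics/w5.png",np.hstack([cv2.resize(a,(400,400)),cv2.resize(b,(400,400*3//4),interpolation=cv2.INTER_CUBIC).repeat(1,0) if 0 else cv2.resize(b,(400,400))]))
```

```text
[549.47941693  35.90388937 238.80144562] [3.14127536e+00 5.19229934e-04 1.34838327e+00] [-0.21470246  0.04757644 -2.36861651]
```

View pics/w5.png

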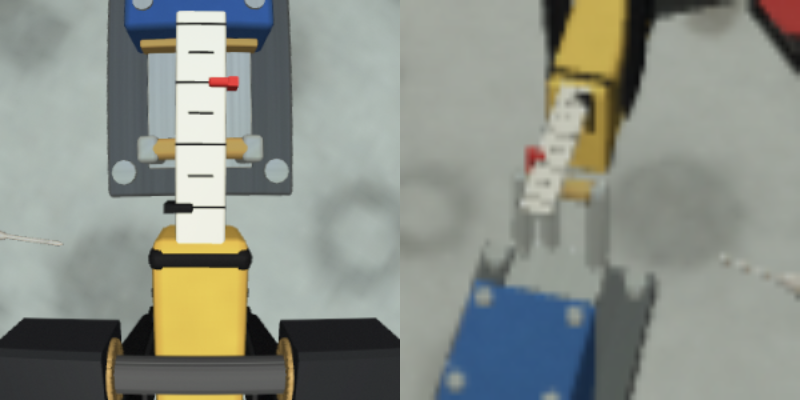

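The pin hangs behind the crossbar, between the posts. The pointer is at wrist v≈156 and the red marker at v≈62. I'll lower slightly, start the pull, and track the pointer with image code.

```bash
cat >> h.py <<'E'
def gauge(save=None):
    s=state();im,d=read_camera("wrist")
    if save: cv2.imwrite(save,im[:,:,::-1])
    h=im[20:215,285:312].astype(int);m=(h[...,0]>150)&(h[...,1]<80)&(h[...,2]<80)
    r=np.nonzero(m)[0];red=r.mean()+20 if len(r) else None
    col=im[20:170,253:261].astype(int).max(2)  # left of the strip
    k=(col<50);rows=k.sum(1);pv=np.nonzero(rows>=5)[0]+20
    yaw=s["tcp_rot"][2];u=np.array([np.cos(yaw),np.sin(yaw)])
    f=np.array(s["ft_force"])
    res={}
    x=lambda v:66+np.tan(np.arctan(.2427)+(206.6-v)/325.2)*(s["eef_pos"][2]*0+171-44+24-20.7)
    print("t",s["t"],"tcp",np.array(s["eef_pos"]).round(1),"red v",red,"ptr rows",pv.tolist(),"axial F",round(float(f[:2]@u),2),"F",f.round(1),"open",round(s["opening"],3))
    if len(pv) and red: print("red x-%.1f ptr x %.1f diff mm %.2f"%(x(red),x(pv.mean()),x(red)-x(pv.mean())))
E
python3 -c "
from h import *
gauge()"
```

```text
t 5.7667 tcp [549.5  35.9 239.1] red v 60.88135593220339 ptr rows [151, 152, 153, 154, 155, 156, 157, 158] axial F 1.16 F [ 0.5  1.1 -1.9] open 0.336
red x-172.7 ptr x 120.8 diff mm 51.88
```

>>> {"name": "arm_command", "arguments": {"rows": [[[0,0,0.007,0,0,0,-1],[0,0,0.013,0,0,0,-1],[-0.03,0,0.013,0,0,0,-1],[-0.06,0,0.013,0,0,0,-1],[-0.09,0,0.013,0,0,0,-1],[-0.12,0,0.013,0,0,0,-1],[-0.15,0,0.013,0,0,0,-1],[-0.18,0,0.013,0,0,0,-1],[-0.2,0,0.013,0,0,0,-1],[-0.2,0,0.013,0,0,0,-1]]]}}

```text
t: 6.65
eef_pos: [542.7, 6.2, 236.9]
tcp_rot: [3.141, 0.0, 1.348]
ft_force: [0.3, 3.9, -3.3]
opening: 0.339
grip_force: 30.0
```

```bash
python3 -c "
from h import *
gauge()"
```

```text
t 6.65 tcp [542.7   6.2 236.9] red v 60.674418604651166 ptr rows [99, 121, 122, 123, 124, 125, 126] axial F 3.88 F [ 0.3  3.9 -3.3] open 0.339
red x-172.8 ptr x 137.9 diff mm 34.92
```

```bash
sed -i 's/^    x=lambda v.*/    x=lambda v:66+np.tan(-.238+(206.6-v)\/325.2)*135/' h.py; sed -i 's/pv=np.nonzero(rows>=5)\[0\]+20/pv=np.nonzero(rows>=5)[0]+20;pv=pv[abs(pv-np.median(pv))<8] if len(pv) else pv/' h.py
```

>>> {"name": "arm_command", "arguments": {"rows": [[[-0.03,0,0,0,0,0,-1],[-0.06,0,0,0,0,0,-1],[-0.09,0,0,0,0,0,-1],[-0.12,0,0,0,0,0,-1],[-0.14,0,0,0,0,0,-1],[-0.14,0,0,0,0,0,-1]]]}}

```text
t: 7.2
eef_pos: [538.1, -14.1, 236.9]
tcp_rot: [3.141, 0.0, 1.348]
ft_force: [1.4, 6.8, -2.8]
opening: 0.336
grip_force: 30.0
```

```bash
python3 -c "
from h import *
gauge()"
```

```text
t 7.2 tcp [538.1 -14.1 236.9] red v 60.6412213740458 ptr rows [90, 91, 92, 93, 94, 95, 96, 97, 98] axial F 6.9 F [ 1.4  6.8 -2.8] open 0.336
red x-94.9 ptr x 80.7 diff mm 14.22
```

>>> {"name": "arm_command", "arguments": {"rows": [[[-0.03,0,0,0,0,0,-1],[-0.06,0,0,0,0,0,-1],[-0.09,0,0,0,0,0,-1],[-0.12,0,0,0,0,0,-1],[-0.135,0,0,0,0,0,-1],[-0.14,0,0,0,0,0,-1],[-0.14,0,0,0,0,0,-1]]]}}

```text
t: 7.83
eef_pos: [533.6, -34.1, 236.9]
tcp_rot: [3.141, -0.0, 1.348]
ft_force: [2.3, 11.0, -3.3]
opening: 0.332
grip_force: 30.0
```

```bash
python3 -c "
from h import *
gauge('pics/w6.png')"
```

```text
t 7.8333 tcp [533.6 -34.1 236.9] red v 60.609375 ptr rows [60, 61, 62, 63, 64, 65, 66, 67, 68, 69, 70, 71] axial F 11.26 F [ 2.3 11.  -3.3] open 0.332
red x-94.9 ptr x 92.8 diff mm 2.12
```

Run:
```python
from h import *
im,_=read_camera("wrist");g=im.max(2)
print(g[52:80,248:316:3])
c=np.hstack([im[30:110,230:330]]);cv2.imwrite("pics/w7.png",cv2.resize(c[:,:,::-1],(750,600),interpolation=cv2.INTER_NEAREST))
```

```text
[[175 176 175 176 174 229 238 238 238 238 238 238 238 238 238 238 238 167
  175 175 175 176 177]
 [174 174 175 175 173 229 238 238 238 238 238 238 238 239 238 237 237 167
  176 175 176 178 178]
 [175 175 174 175 174 229 238 238 238 238 238 238 238 238 238 238 238 168
  176 176 177 177 177]
 [174 175 175 175 173 230 238 238 238 238 238 238 238 238 238 238 238 169
  176 176 177 176 178]
 [174 175 175 175 174 230 238 239 238 238 238 238 238 238 238 238 238 169
  175 175 176 176 177]
 [173 174 175 175 173 230 238 239 238 238 238 238 238 229 229 229 231 182
  209 210 198 177 178]
 [173 173 160 154 167 230 238 238 239 238 238 238 238 206 219 219 219 217
  219 223 214 177 177]
 [172 173  81  76 100 136 133 122 131 238 238 238 238 192 225 225 225 225
  218 223 215 178 179]
 [170 172  39  39  38  39  41  40  41 176 189 189 191 186 222 222 223 224
  218 223 216 178 178]
 [171 172  39  40  42  42  44  43  44  36  40  40  40 185 217 218 219 220
  218 223 218 178 178]
 [170 171  39  38  38  38  39  40  40 172 198 198 196 174 201 203 206 208
  224 224 218 177 178]
 [168 170  38  36  35  35  34  35
[... 916 characters left out ...]
176 177 177 179 179]
 [157 159 160 150 155 231 238 239 239 239 238 238 238 239 238 238 238 179
  175 177 179 179 179]
 [156 159 161 162 164 231 238 239 238 238 238 238 239 239 238 238 238 178
  176 177 178 178 178]
 [155 157 160 162 165 230 238 238 238 238 238 239 238 239 238 238 238 176
  176 176 179 178 179]
 [155 157 160 161 164 230 239 238 238 239 239 238 239 238 238 238 238 175
  176 176 178 179 179]
 [154 156 158 161 162 230 239 238 239 238 238 239 238 238 238 238 238 174
  176 177 178 180 180]
 [154 156 158 161 163 231 239 239 238 239 239 239 238 238 238 238 238 172
  177 178 178 180 180]
 [154 155 158 160 161 230 239 238 239 239 239 239 239 238 238 238 238 169
  177 178 179 180 180]]
```

View pics/w7.png

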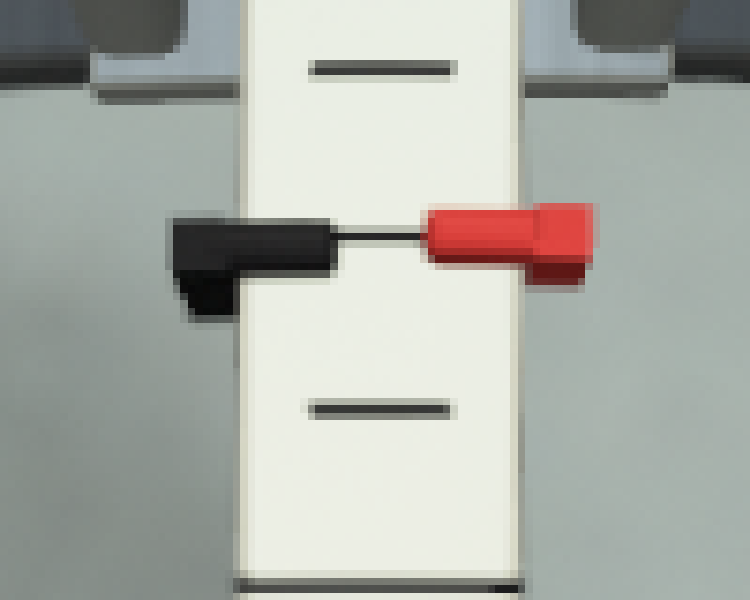

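The black pointer's centre is at v≈62.9 and the red marker's at v≈61.5, so it is about 0.6 mm short. I'll nudge it and hold.

>>> {"name": "arm_command", "arguments": {"rows": [[[-0.004,0,0,0,0,0,-1],[-0.006,0,0,0,0,0,-1],[-0.006,0,0,0,0,0,-1],[-0.006,0,0,0,0,0,-1],[-0.006,0,0,0,0,0,-1],[-0.006,0,0,0,0,0,-1],[-0.006,0,0,0,0,0,-1],[-0.006,0,0,0,0,0,-1],[-0.006,0,0,0,0,0,-1],[-0.006,0,0,0,0,0,-1]]]}}

```text
t: 8.77
eef_pos: [533.4, -34.7, 236.9]
tcp_rot: [3.141, -0.0, 1.348]
ft_force: [2.3, 10.6, -3.2]
opening: 0.336
grip_force: 30.0
```

Run:
```python
from h import *
im,_=read_camera("wrist");im=im.astype(int)
print("ptr",im[50:80,266:272].max(2).mean(1).round()[4:20]);print("red G",im[50:80,290:298,1].mean(1).round()[4:20]);print(state()["ft_force"],state()["eef_pos"])
```

```text
ptr [238. 238. 238. 222.  95.  45.  43.  38.  34.  26.  16. 114. 238. 238.
 238. 238.]
red G [238. 238. 238. 219.  67.  74.  70.  65.  57.  44.  26. 156. 238. 238.
 238. 238.]
[ 1.50691147 10.2520012  -2.89597878] [533.43464003 -34.71569163 236.88280595]
```

>>> {"name": "arm_command", "arguments": {"rows": [[[0,0,0,0,0,0,-1],[0,0,0,0,0,0,-1],[0,0,0,0,0,0,-1],[0,0,0,0,0,0,-1],[0,0,0,0,0,0,-1],[0,0,0,0,0,0,-1],[0,0,0,0,0,0,-1],[0,0,0,0,0,0,-1],[0,0,0,0,0,0,-1],[0,0,0,0,0,0,-1]]]}}

```text
t: 9.65
eef_pos: [533.4, -34.7, 236.9]
tcp_rot: [3.141, -0.0, 1.348]
ft_force: [1.9, 9.3, -5.1]
opening: 0.337
grip_force: 30.0
```

>>> {"name": "arm_command", "arguments": {"rows": [[[0,0,0,0,0,0,-1],[0,0,0,0,0,0,-1],[0,0,0,0,0,0,-1],[0,0,0,0,0,0,-1],[0,0,0,0,0,0,-1],[0,0,0,0,0,0,-1],[0,0,0,0,0,0,-1],[0,0,0,0,0,0,-1]]]}}

```text
t: 10.32
eef_pos: [533.4, -34.7, 236.9]
tcp_rot: [3.141, -0.0, 1.348]
ft_force: [2.3, 10.0, -4.1]
opening: 0.335
grip_force: 30.0
```

Run:
```python
from h import *
im,_=read_camera("wrist");im=im.astype(int)
print("ptr",im[50:80,266:272].max(2).mean(1).round()[4:20]);print("red G",im[50:80,290:298,1].mean(1).round()[4:20]);print(state()["ft_force"],state()["eef_pos"])
```

```text
ptr [238. 238. 238. 222.  95.  45.  44.  38.  34.  26.  16. 113. 238. 238.
 238. 238.]
red G [238. 237. 238. 219.  67.  74.  70.  65.  57.  44.  26. 156. 238. 238.
 238. 238.]
[ 2.75383297 10.34880551 -3.18731588] [533.42678214 -34.733338   236.88433321]
```

Pointer and marker stay aligned over more than 2 s. Now I'll ease it back slowly.

>>> {"name": "arm_command", "arguments": {"rows": [[[0,0,0,0,0,0,-1],[0,0,0,0,0,0,-1],[0,0,0,0,0,0,-1],[0.01,0,0,0,0,0,-1],[0.025,0,0,0,0,0,-1],[0.045,0,0,0,0,0,-1],[0.065,0,0,0,0,0,-1],[0.085,0,0,0,0,0,-1],[0.105,0,0,0,0,0,-1],[0.125,0,0,0,0,0,-1]]]}}

```text
t: 11.2
eef_pos: [537.6, -16.5, 236.9]
tcp_rot: [3.141, 0.0, 1.348]
ft_force: [0.3, 6.8, -2.9]
opening: 0.333
grip_force: 30.0
```

>>> {"name": "arm_command", "arguments": {"rows": [[[0.02,0,0,0,0,0,-1],[0.04,0,0,0,0,0,-1],[0.06,0,0,0,0,0,-1],[0.08,0,0,0,0,0,-1],[0.1,0,0,0,0,0,-1],[0.12,0,0,0,0,0,-1],[0.14,0,0,0,0,0,-1],[0.16,0,0,0,0,0,-1],[0.18,0,0,0,0,0,-1],[0.2,0,0,0,0,0,-1]]]}}

```text
t: 12.03
eef_pos: [544.2, 12.5, 236.9]
tcp_rot: [3.141, 0.001, 1.348]
ft_force: [-0.9, 2.5, -2.0]
opening: 0.336
grip_force: 30.0
```

>>> {"name": "arm_command", "arguments": {"rows": [[[0.02,0,0,0,0,0,-1],[0.04,0,0,0,0,0,-1],[0.06,0,0,0,0,0,-1],[0.08,0,0,0,0,0,-1],[0.1,0,0,0,0,0,-1],[0.12,0,0,0,0,0,-1],[0.14,0,0,0,0,0,-1],[0.155,0,0,0,0,0,-1],[0.155,0,0,0,0,0,-1],[0.155,0,0,0,0,0,-1]]]}}

```text
t: 12.87
eef_pos: [549.3, 35.1, 236.9]
tcp_rot: [3.141, 0.001, 1.349]
ft_force: [-0.3, 0.3, -1.9]
opening: 0.339
grip_force: 30.0
```

```bash
python3 -c "
from h import *
gauge('pics/w8.png')
a=cv2.imread('pics/w5.png');i=cv2.imread('pics/w8.png')[0:300,130:430];b=cv2.resize(i,(400,400))
print('diff to before pull', [cv2.absdiff(a[y:y+40,110:175],b[y:y+40,110:175]).mean().round(1) for y in (0,40,80,120,160)])"
```

```text
t 12.8667 tcp [549.3  35.1 236.9] red v 60.88135593220339 ptr rows [151, 152, 153, 154, 155, 156, 157, 158] axial F 0.19 F [-0.3  0.3 -1.9] open 0.339
red x-94.8 ptr x 55.5 diff mm 39.31
diff to before pull [np.float64(10.7), np.float64(7.6), np.float64(1.0), np.float64(6.5), np.float64(10.6)]
```

Rod fully home, no axial force. Unhook straight up, back away, and return to the pad.

>>> {"name": "arm_command", "arguments": {"rows": [[[0,0,-0.05,0,0,0,-1],[0,0,-0.1,0,0,0,-1],[0,0,-0.16,0,0,0,-1],[0,0,-0.22,0,0,0,-1],[0,0,-0.28,0,0,0,-1],[0,0,-0.313,0,0,0,-1],[0,0,-0.313,0,0,0,-1]]]}}

```text
t: 13.5
eef_pos: [549.4, 35.0, 285.4]
tcp_rot: [3.139, 0.0, 1.348]
ft_force: [-0.2, -0.4, -2.2]
opening: 0.333
grip_force: 30.0
```

>>> {"name": "arm_command", "arguments": {"rows": [[[-0.1,0,0,0,0,0,-1],[-0.25,0,0,0,0,0,-1],[-0.4,0,0,0,0,0,-1],[-0.55,0,0,0,0,0,-1],[-0.65,0,0,0,0,-0.01,-1],[-0.72,0,0,0,0,-0.025,-1],[-0.75,0,0,0,0,-0.04,-1],[-0.75,0,0,0,0,-0.055,-1],[-0.75,0,0,0,0,-0.07,-1],[-0.75,0,0,0,0,-0.08,-1]]]}}

```text
t: 14.33
eef_pos: [524.3, -74.9, 283.7]
tcp_rot: [-3.141, 0.0, 1.856]
ft_force: [0.3, -0.0, -2.0]
opening: 0.332
grip_force: 30.0
```

```bash
python3 -c "
from h import *
plan([547.6,-220,60],106.05)"
```

```text
t 14.3333 tcp [524.3 -74.9 283.7] rpy [-1.7999e+02  3.0000e-02  1.0633e+02] shift mm [-145.8  -18.4   52.8] norm [-0.972 -0.123  0.352] turn [-0.      0.0001  0.0008]
```

>>> {"name": "arm_command", "arguments": {"rows": [[[-0.12,-0.02,0,0,0,0,-1],[-0.28,-0.04,0,0,0,0,-1],[-0.45,-0.06,0,0,0,0,-1],[-0.62,-0.08,0,0,0,0,-1],[-0.78,-0.1,0.05,0,0,0.0008,-1],[-0.9,-0.123,0.12,0,0,0.0008,-1],[-0.972,-0.123,0.2,0,0,0.0008,-1],[-0.972,-0.123,0.3,0,0,0.0008,-1],[-0.972,-0.123,0.35,0,0,0.0008,-1],[-0.972,-0.123,0.35,0,0,0.0008,-1]]]}}

```text
t: 15.17
eef_pos: [546.7, -219.4, 229.4]
tcp_rot: [-3.139, -0.002, 1.846]
ft_force: [-0.0, 0.5, -1.3]
opening: 0.336
grip_force: 30.0
```

```bash
python3 -c "
from h import *
plan([547.6,-220,28.5],106.05)
d,q=read_camera('wrist');cv2.imwrite('pics/w9.png',d[:,:,::-1])"
```

```text
t 15.1667 tcp [ 546.7 -219.4  229.4] rpy [-1.7985e+02 -1.1000e-01  1.0578e+02] shift mm [-0.9  0.8 29.9] norm [-0.006  0.005  0.2  ] turn [-0.0004 -0.0003 -0.0008]
```

>>> {"name": "arm_command", "arguments": {"rows": [[[0,0,0.05,0,0,0,-1],[0,0,0.1,0,0,0,-1],[0,0,0.14,0,0,0,-1],[0,0,0.17,0,0,0,-1],[0,0,0.185,0,0,0,-1],[0,0,0.19,0,0,0,-1],[0,0,0.19,0,0,0,-1]]]}}

```text
t: 15.8
eef_pos: [547.1, -219.9, 202.9]
tcp_rot: [3.142, 0.001, 1.846]
ft_force: [0.7, -0.1, -1.7]
opening: 0.336
grip_force: 30.0
```

>>> {"name": "arm_command", "arguments": {"rows": [[[0,0,0.006,0,0,0,-1],[0,0,0.012,0,0,0,-1],[0,0,0.015,0,0,0,-1],[0,0,0.015,0,0,0,-1],[0,0,0.015,0,0,0,-1]]]}}

```text
t: 16.22
eef_pos: [547.0, -219.9, 200.8]
tcp_rot: [3.141, 0.001, 1.846]
ft_force: [0.1, -0.4, -2.9]
opening: 0.334
grip_force: 30.0
```

>>> {"name": "arm_command", "arguments": {"rows": [[[0,0,0.004,0,0,0,-1],[0,0,0.007,0,0,0,-1],[0,0,0.007,0,0,0,-1],[0,0,0.007,0,0,0,-1]]]}}

```text
t: 16.55
eef_pos: [547.0, -219.9, 200.4]
tcp_rot: [3.141, 0.001, 1.846]
ft_force: [-2.1, 0.7, 5.3]
opening: 0.333
grip_force: 30.0
```

Contact with the pad (+5 N). Open partway, then rise clear.

>>> {"name": "arm_command", "arguments": {"rows": [[[0,0,0,0,0,0,0],[0,0,0,0,0,0,0.2],[0,0,0,0,0,0,0.3],[0,0,0,0,0,0,0.3],[0,0,0,0,0,0,0.3],[0,0,0,0,0,0,0.3]]]}}

```text
t: 17.05
eef_pos: [547.0, -220.0, 199.6]
tcp_rot: [3.142, 0.001, 1.846]
ft_force: [0.2, -0.5, -0.7]
opening: 0.642
grip_force: 0.0
```

>>> {"name": "arm_command", "arguments": {"rows": [[[0,0,-0.05,0,0,0,0.3],[0,0,-0.15,0,0,0,0.3],[0,0,-0.3,0,0,0,0.3],[0,0,-0.5,0,0,0,0.3],[0,0,-0.7,0,0,0,0.3],[0,0,-0.85,0,0,0,0.3],[0,0,-0.85,0,0,0,0.3],[0,0,-0.85,0,0,0,0.3]]]}}

```text
t: 17.72
eef_pos: [546.9, -219.8, 328.7]
tcp_rot: [3.14, 0.003, 1.846]
ft_force: [-0.0, 0.7, -0.2]
opening: 0.652
grip_force: 0.0
```

Run:
```python
from h import *
s=state();print(s["eef_pos"],s["ft_force"],s["opening"])
for n in("scene","side","wrist"):
    im,d=read_camera(n);cv2.imwrite(f"pics/{n}_end.png",im[:,:,::-1])
    if n=="wrist":continue
    i0=cv2.imread(f"pics/{n}0.png");D=cv2.absdiff(i0,im[:,:,::-1]).max(2)
    B={"scene":{"gauge":(265,235,355,300),"jig":(220,188,272,235),"bulb":(312,190,335,222),"bottle":(340,220,358,245),"tin":(162,192,190,212)},"side":{"gauge":(280,155,335,207),"jig":(255,220,315,290),"tin":(332,305,376,345),"bulb":(178,140,200,175)}}[n]
    for k,(a,b,c,e) in B.items():print(n,k,"changed px",int((D[b:e,a:c]>60).sum()),"of",(c-a)*(e-b))
    box=B["gauge"];P=cloud(n,d,box);u0,v0,u1,v1=box;h=cv2.cvtColor(im[v0:v1,u0:u1],cv2.COLOR_RGB2HSV).reshape(-1,3).astype(int)
    m=(h[:,0]>=15)&(h[:,0]<=35)&(h[:,1]>90)&(h[:,2]>60)&(P[:,2]>40)&(P[:,2]<50)
    r=cv2.minAreaRect(P[m,:2].astype(np.float32));print(r,np.median(P[m,2]))
```

```text
[ 546.8686939  -219.78455476  328.7017016 ] [-0.04026653  0.70675878 -0.20262993] 0.6516960300503589
scene gauge changed px 43 of 5850
scene jig changed px 0 of 2444
scene bulb changed px 304 of 736
scene bottle changed px 0 of 450
scene tin changed px 0 of 560
((547.4664306640625, -231.35891723632812), (36.97148513793945, 110.81362915039062), 16.016191482543945) 44.83866827324499
side gauge changed px 1 of 2860
side jig changed px 0 of 4200
side tin changed px 0 of 1760
side bulb changed px 0 of 770
((550.1361694335938, -228.23008728027344), (32.301734924316406, 110.19183349609375), 14.443992614746094) 43.6403525757097
```

The gauge is back on the pad and the jig and other items are unchanged. The only difference is in the scene view of the bulb, where the arm now blocks it; the side view shows it unmoved.

```bash
python3 -c "
from cell import *
print(job_done())"
```

```text
the job is handed in; nothing more can be done
None
```

The pull test is done and handed in at about 18 s: I held the pointer on the red marker for over two seconds, eased the drawbar fully home, unhooked the gauge and laid it back on its pad, with nothing else on the bench moved.

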